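Draw the drying cabinet's tray out with the tray hook

ROBOT

A 6-joint arm with a two-finger parallel gripper is mounted at the origin on a cart in front of the work surface, level with it; the furniture and walls round the work are solid. World frame = base frame: x ahead of the robot, y to its left, z up, the work surface at z = 0. Lengths are in mm, angles in rad, forces in N, time in s.
With the tool pointing down it reaches from about 200 to 875 mm from the base axis. Payload 3.4 kg.
Tool frame: the origin (TCP) lies at the very end of the fingers, on their centre line; the grasp point (between the pads) lies 19 mm behind it; z points along the fingers, y is the line along which they close (so a half turn about z gives the same grasp; the last joint's range is limited). The gripper opens to 94 mm and grips with 3 to 60 N. Pads are 16 mm wide; open, the fingers measure 119 mm over their backs; the gripper's body (75 mm by 177 mm) begins 78 mm behind the grasp point.
Start: joints at [-1.318, 0.276, 1.505, -0, 1.361, -0.121], TCP at [209.966, -535.331, 205.493] pointing down, gripper open.
Joint ranges: [-2.89, 2.89], [-0.75, 2.08], [0.22, 2.7], [-1.18, 4.32], [0.11, 2.71], [-2.7, 2.7]. Speed limits (rad/s): [2.57, 2.57, 3.14, 3.14, 3.14, 3.14].

INTERFACE

Orientations are given as a 3x3 rotation matrix whose columns are the frame's x, y, z axes.
In Python, from plant import monitor, grab_frame, get_calibration, ticket gives the robot as it stands.
- The arm moves only by the tool play_rows, never from a script. Its argument "series" is a list of rows, each an object of numbers: "dx", "dy", "dz": the shift along the tool's x, y, z in mm; "spin": the turn about the tool's z in rad. A call has 1 to 20 rows; each row is the pose to reach, as a shift and turn from the pose commanded when the call began, along the tool's axes at that moment; what a row does not reach only later rows make up. A row lasts 1/10 s, in which the tool goes at most 50 mm and 8.59 degrees, less where a joint would pass 70% of its speed; a pose out of reach is approached as far as the arm can. A call with a gripper value outside its range is refused whole. "gripper" is the finger opening in mm, from 0 to 94, set as the call begins (left out, the last holds). The fingers move at their own pace and stop on an object; "squeeze" is the grip in N (left out, the last holds). Time passes only in rows, so rows that repeat a pose let the fingers close. It gives the time, the measured TCP pose, the force, the opening and the grip force at its end, in the units of the state.
- monitor.get_state(): the state, without advancing time (a new reading comes with each control period).
- grab_frame(name): name is "side" or "top" or "wrist"; returns the picture (420x560x3 uint8, red, green, blue); there is no depth.
- get_calibration(name): a dict with "mtx" (3x3 intrinsics, pixels), "R" (3x3) and "t" (3): a world point X has camera coordinates R X + t. Camera axes: x right, y down, z forward; pixel columns grow to the right and rows downward; lengths in mm; the calibration is good to about 2 mm. A picture is of the moment at which its call begins: read the wrist's pose just before it. get_calibration takes no time and is no camera call; for the wrist camera it gives the pose at the moment of the call.
- ticket.close_job(): hands the job in; it is judged then, once.
The state is a dict: "time": time; "joint_positions": joint angles; "joint_velocities": joint speeds; "effort": joint torques, N m; "tool_pos": TCP position; "orientation": TCP orientation; "contact_force": force on the tool from outside, world axes, zero at the start; "torque": the same for the moment, N m; "grip_width": opening from 0.0 (shut) to 1.0 (fully open); "finger_force": force on a finger pad.
Only numpy, scipy, OpenCV 4.12 (cv2) and the standard library are available. Lean on these libraries where they do the work, as an engineer would, in place of code of your own. Each camera call takes 0.05 s, during which the arm holds its last target. There are 200 camera calls.

TASK

Take the tray hook from its blue rest, drop its bent end into the finger hole of the drying cabinet's tray and draw the self-closing tray gently out until its hidden catch holds it open, stopping when you feel the buffer rather than hauling on it. Then unhook, leave the tray standing open and lay the hook back in its rest the way it lay. Use only the hook on the cabinet, keep the vials in the tray standing, and leave the other things on the bench alone.

Things in the scene. Friction and masses are not known exactly. Their poses are not given: they have to be found in the camera images.
- dryer: drying cabinet, fixed: white box 150 deep (x) x 160 wide (y) x 125 mm high, grey sill. Origin: centre of its underside; x from front to back (tray slides out along -x), z up; front face at x = -75 mm. Out of sight under the tray an adjustable stop is set anywhere from 45 to 110 mm of travel, each time differently, with a spring catch and a rubber buffer. Over 16 N from the hook does damage
- tray (a joint): how far the tray is drawn out, m, 0 = shut. A return spring and friction (1 N shut, 2 N far out) shut it when let go uncaught. 8 mm before the stop the pull jumps to 5 to 7 N as the catch yields, dies away to nothing as it snaps in, then rises about 6 N per mm on the buffer (3 mm, then solid). Once snapped in, the catch holds the tray out, within 1 mm of the buffer, when the hook is eased
- tray_hole (a point): centre of the finger hole at the top face of the tray's steel pull tab, 46 mm above the bench; axes as the cabinet's. Round hole 16 mm across, axis upright, through the 4 mm tab, nothing under it: the 7 mm hook has 9 mm of play in it. The tab is 44 mm wide, its outer edge 14 mm in front of the hole's centre. The tray front, a clear window up to 114 mm above the bench, stands 17 mm behind the hole's centre
- hook: tray hook, loose, about 0.13 kg: orange grip 90 (x) x 18 (y) x 20 mm (z) with two black bands, and a 7 mm steel rod that runs 50 mm on from its +x end and is then bent down. Origin: centre of the grip; x towards the bent end; z up as it lies in its rest, bent end pointing down. Take the grip at its middle, across y, with about 80 N: held lightly it turns in the fingers
- hook_tip (a point): lowest point of the hook's bent end: 92.5 mm along +x and 32 mm below the centre of the grip. The bent end is 7 mm thick, about 28 mm of it below the rod and leaning 3 mm back towards the grip
- rest: the hook's rest, fixed: blue steel foot 116 x 50 mm with two notched uprights, 36 mm behind and 63 mm ahead of the origin. Origin: on the bench under the middle of the hook's grip; x as the hook's x when it lies there. Rear notch 24 mm wide, carries the grip's underside 45 mm above the bench; front notch 14 mm wide, carries the rod; both 12 mm deep, open upward
- rest_seat (a point): where the centre of the hook's grip belongs in the rest, 55 mm above the bench; axes as the rest's
- vial_a: loose glass vial with black cap, 27 mm across, 64 mm high, standing in the tray about 50 mm behind its front; origin at its foot, z up
- vial_b: loose glass vial with white cap, same size, standing in the tray; origin at its foot, z up
- vial_d: loose glass vial with red cap, same size, standing in the tray; origin at its foot, z up
- bottle_orange: loose small white bottle with orange cap, 60 mm across, 140 mm high; bystander; origin under its centre
- beaker: loose glass beaker, 79 x 86 x 105 mm; bystander; origin under its centre
- timer: loose bench timer with three keys, 58 x 66 x 14 mm; bystander; origin under its centre
- petri: loose petri dish, 93 mm across, 15 mm high; bystander; origin under its centre

How it is judged (in metres and radians):
On the way, in this order (a step that is already met when the one before it is completed fails the run):
1. the hook's bent end stands down through the tray's finger hole (horizontal distance between hook_tip and tray_hole below 0.014 m and z of hook_tip in the frame of tray_hole below -0.007 m), for 0.2 s.
2. the tray has been drawn out at least 35 mm with the hook in its hole (value of joint tray above 0.035 m and horizontal distance between hook_tip and tray_hole below 0.018 m and z of hook_tip in the frame of tray_hole below -0.004 m), for 0.1 s.
At the end, for the whole second after the job is handed in: The tray stands still, caught open (drawn out over 40 mm; uncaught it would run shut). The hook lies still in its rest as it lay: grip centre within 15 mm of its seat, in line and upright within 0.2 rad. The three vials stand upright in the tray within 0.2 rad (value of joint tray above 0.04 m and velocity of joint tray between -0.005 and 0.005 m/s and distance between hook and rest_seat below 0.015 m and angle between the x axis of hook and the x axis of rest, either way round below 0.2 rad and x of hook_tip in the frame of rest above 0.07 m and angle between each of hook, vial_a, vial_b, vial_d's own z axis and vertical below 0.2 rad and linear speed of hook below 0.02 m/s); the robot touches nothing.
It fails at once if the hook is pressed or pulled against the cabinet or its tray with more than 16 N (contact force between hook and dryer above 16 N).
It fails at once if the fingers or arm touch the cabinet or its tray (over 2 N) (contact force between any of the fingers, the arm and dryer above 2 N).
It fails at once if a vial in the tray is knocked over (tilts over 30 degrees) (angle between any of vial_a, vial_b, vial_d's own z axis and vertical above 0.52 rad).
It fails at once if the bottle, beaker, timer or petri dish is pushed more than 30 mm (distance of any of bottle_orange, beaker, timer, petri from where it was at the start of the episode above 0.03 m).
It also fails if it takes over 58 s, if anything falls off the work surface, if the arm or the gripper's body presses on something with over 40 N, if the wrist force passes 120 N, or if a joint passes its speed limit or range.

## Working session

There is one attempt and no reset: what is moved stays moved. The work goes in short steps, Python scripts to look and compute and a tool call to move; the robot and the scene stay as the last step left them, time stands still between calls to the robot, and variables do not carry over. Pictures are saved under pics/ and viewed, at most 10 in all, crops included, and the job is handed in when it is done.

Besides the shell and the picture viewer there is one more tool, called after ">>>" as a command line: name --argument value ..., lists and objects as JSON in quotes. play_rows: Moves the arm, as the interface text tells. Its arguments: {"type":"object","properties":{"series":{"type":"array"},"gripper":{"type":"number"},"squeeze":{"type":"number"}},"required":["series"]}

```bash
mkdir -p pics; python3 - <<'E'
from plant import monitor, grab_frame, get_calibration
import cv2,numpy as np
np.set_printoptions(precision=4,suppress=True)
s=monitor.get_state();print(s)
for n in("top","side"):
    c=get_calibration(n);print(n,c)
    cv2.imwrite(f"pics/{n}0.png",cv2.resize(grab_frame(n)[:,:,::-1],(800,600),interpolation=cv2.INTER_CUBIC))
E
```

```text
{'time': 0.0, 'joint_positions': array([-1.318 ,  0.2766,  1.5061,  0.    ,  1.3606, -0.121 ]), 'joint_velocities': array([-0.    ,  0.0001, -0.0008, -0.0005, -0.0004, -0.0007]), 'effort': array([  0.0014, -40.4574, -23.7224,   0.0702,   0.0344,  -0.0001]), 'tool_pos': array([ 209.8081, -534.767 ,  204.6291]), 'orientation': array([[ 0.9309,  0.3652, -0.0004],
       [ 0.3652, -0.9309,  0.0017],
       [ 0.0002, -0.0017, -1.    ]]), 'contact_force': array([-0.6379, -0.3912, -0.8178]), 'torque': array([-0.0094, -0.0033,  0.0177]), 'finger_force': 0.0, 'grip_width': 1.0002612656708019}
top {'mtx': array([[519.1107,   0.    , 280.1226],
       [  0.    , 519.1107, 209.5585],
       [  0.    ,   0.    ,   1.    ]]), 'R': array([[ 0.0292, -0.9995, -0.0102],
       [-0.984 , -0.027 , -0.1762],
       [ 0.1758,  0.0152, -0.9843]]), 't': array([  -4.5349,  582.4594, 1411.8817])}
side {'mtx': array([[480.4203,   0.    , 276.12  ],
       [  0.    , 480.4203, 210.2391],
       [  0.    ,   0.    ,   1.    ]]), 'R': array([[-0.8105, -0.5857, -0.0047],
       [-0.2383,  0.3371, -0.9108],
       [ 0.5351, -0.7371, -0.4128]]), 't': array([476.692 , 191.7376, 902.2981])}
```

View pics/top0.png

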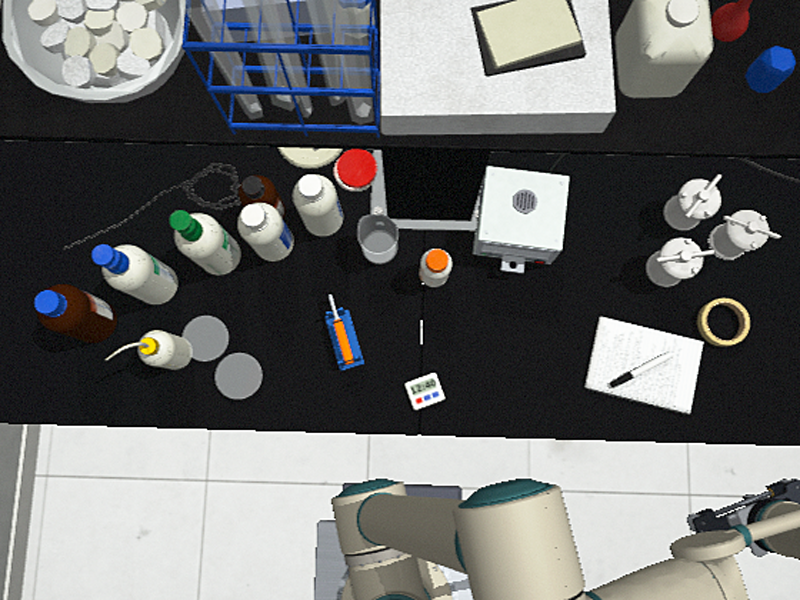

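View pics/side0.png

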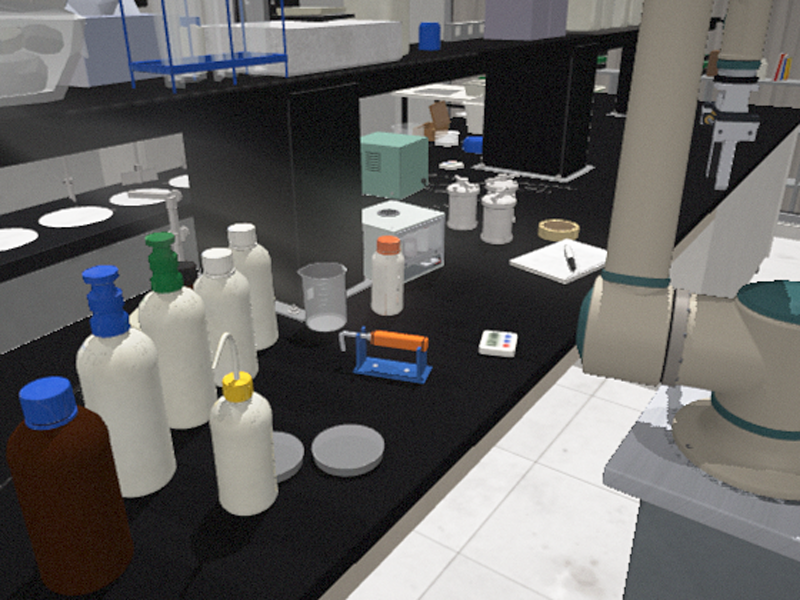

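The top view shows the orange hook at about (342,335), with its bent end towards (332,298). The cabinet is at (520,215) and the tab hole at about (513,266). The orange-capped bottle at (435,265) and the beaker at (378,240) lie near the path.

```bash
cat > h.py <<'E'
import cv2,numpy as np
from plant import monitor, grab_frame, get_calibration
np.set_printoptions(precision=3,suppress=True)
def ray(c,uv,z):
    "pixel(s) -> world at height z"
    uv=np.atleast_2d(uv).astype(float)
    d=np.c_[uv,np.ones(len(uv))]@np.linalg.inv(c['mtx']).T@c['R']
    o=-c['R'].T@c['t']
    return o+d*((z-o[2])/d[:,2])[:,None]
def proj(c,X):
    p=(np.atleast_2d(X)@c['R'].T+c['t'])@c['mtx'].T
    return p[:,:2]/p[:,2:]
def orange(im):
    h=cv2.cvtColor(im,cv2.COLOR_RGB2HSV)
    return cv2.inRange(h,(5,150,110),(20,255,255))
E
python3 - <<'E'
from h import *
c=get_calibration("top");im=grab_frame("top")
m=orange(im);n,l,st,ce=cv2.connectedComponentsWithStats(m)
for i in range(1,n):
    if st[i,4]>15: print(st[i],ce[i],ray(c,ce[i],65)[0])
for k,(u,v),z in [("bent",(332,297),55),("hole",(513,266),46),("cab FL top",(476,240),125),("cab FR",(558,247),125),("cab BL",(486,168),125),("cab BR",(569,175),125),("bottle",(435,259),140),("beaker",(378,225),105)]:
    print(k,ray(c,(u*.7,v*.7),z)[0])
s=get_calibration("side");im2=grab_frame("side")
a=cv2.resize(im[195:265,205:275],(400,400),interpolation=cv2.INTER_CUBIC)
b=cv2.resize(im[110:210,320:420],(400,400),interpolation=cv2.INTER_CUBIC)
d=cv2.resize(im2[130:280,230:330],(400,600),interpolation=cv2.INTER_CUBIC)
out=np.zeros((600,800,3),np.uint8);out[:400,:400]=a
out[200:,400:]=0
out=np.hstack([np.vstack([cv2.resize(a,(300,300)),cv2.resize(b,(300,300))]),d])
cv2.imwrite("pics/m1.png",out[:,:,::-1])
w=get_calibration("wrist");st=monitor.get_state();R=st['orientation']
print("cam in tool",R.T@(-w['R'].T@w['t']-st['tool_pos']),"\n",R.T@w['R'].T,w['mtx'])
E
```

```text
[298 174  16  17 190] [305.511 182.063] [660.633 -57.486  65.   ]
[234 223  14  32 191] [240.079 238.806] [494.743 120.139  65.   ]
bent [582.824 146.442  55.   ]
hole [ 657.109 -210.915   46.   ]
cab FL top [ 687.646 -129.723  125.   ]
cab FR [ 678.104 -284.881  125.   ]
cab BL [ 831.54  -147.409  125.   ]
cab BR [ 821.458 -307.187  125.   ]
bottle [645.017 -52.263 140.   ]
beaker [717.851  58.32  105.   ]
cam in tool [  70.489    0.293 -179.19 ] 
 [[ 0.001 -0.968 -0.25 ]
 [ 1.     0.001  0.   ]
 [-0.    -0.25   0.968]] [[299.412   0.    279.204]
 [  0.    299.412 205.571]
 [  0.      0.      1.   ]]
```

View pics/m1.png

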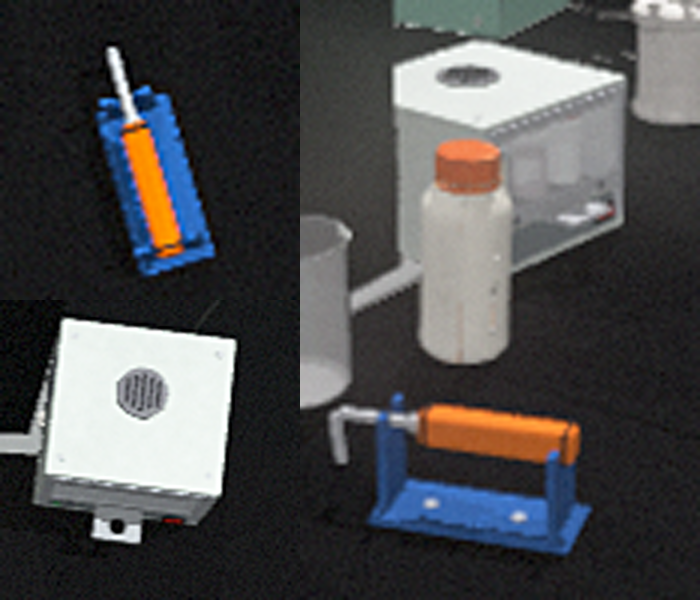

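The montage shows the hook lying bent end away from the robot, and the tab with its round hole at the cabinet front. Next I'll bring the wrist camera over the tab.

>>> play_rows --series '[{"dx":240,"dy":-84},{"dx":474,"dy":-168},{"dx":474,"dy":-168},{"dx":474,"dy":-168},{"dx":474,"dy":-168},{"dx":474,"dy":-168},{"dx":474,"dy":-168},{"dx":474,"dy":-168},{"dx":474,"dy":-168},{"dx":474,"dy":-168},{"dx":474,"dy":-168},{"dx":474,"dy":-168},{"dx":474,"dy":-168},{"dx":474,"dy":-168}]'

```text
$.series[0]: bad value
```

```bash
python3 - <<'E'
from h import *
s=monitor.get_state();c=get_calibration("wrist");im=grab_frame("wrist");np.savez("w1.npz",im=im,**c)
print(s['time'],s['tool_pos'],s['contact_force'],s['joint_positions'])
for k,p in [("hole",(657,-211,46))]: print(k,proj(c,p))
cv2.imwrite("pics/w1.png",cv2.resize(im,(800,600),interpolation=cv2.INTER_CUBIC)[:,:,::-1])
E
```

```text
0.2 [ 209.896 -534.982  204.972] [-0.055 -0.272 -0.485] [-1.318  0.276  1.506  0.     1.361 -0.121]
hole [[  83.589 -550.7  ]]
```

View pics/w1.png

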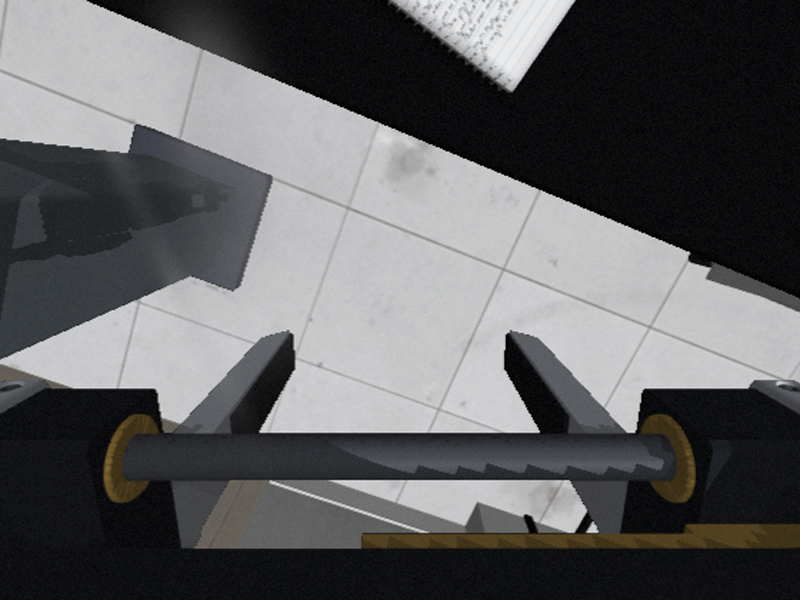

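The call was refused, probably because each row needs all four fields. The arm hasn't moved, and the wrist picture shows only floor and fingers, with the fingertips at about (290,335) and (510,335).

>>> play_rows --series '[{"dx":240,"dy":-84,"dz":0,"spin":0},{"dx":474,"dy":-168,"dz":0,"spin":0},{"dx":474,"dy":-168,"dz":0,"spin":0},{"dx":474,"dy":-168,"dz":0,"spin":0},{"dx":474,"dy":-168,"dz":0,"spin":0},{"dx":474,"dy":-168,"dz":0,"spin":0},{"dx":474,"dy":-168,"dz":0,"spin":0},{"dx":474,"dy":-168,"dz":0,"spin":0},{"dx":474,"dy":-168,"dz":0,"spin":0},{"dx":474,"dy":-168,"dz":0,"spin":0},{"dx":474,"dy":-168,"dz":0,"spin":0},{"dx":474,"dy":-168,"dz":0,"spin":0},{"dx":474,"dy":-168,"dz":0,"spin":0},{"dx":474,"dy":-168,"dz":0,"spin":0}]'

```text
time: 1.65
tool_pos: [588.7, -207.0, 205.6]
orientation: [[0.932, 0.363, -0.001], [0.363, -0.932, -0.0], [-0.001, 0.0, -1.0]]
contact_force: [-0.5, 0.1, -0.3]
grip_width: 0.997
finger_force: 0.0
```

```bash
python3 - <<'E'
from h import *
s=monitor.get_state();c=get_calibration("wrist");im=grab_frame("wrist");np.savez("w1.npz",im=im,**c)
print(s['time'],s['tool_pos'],proj(c,(657,-211,46)))
cv2.imwrite("pics/w2.png",cv2.resize(im,(800,600),interpolation=cv2.INTER_CUBIC)[:,:,::-1])
E
```

```text
1.65 [ 588.744 -207.038  205.554] [[304.738 135.923]]
```

View pics/w2.png

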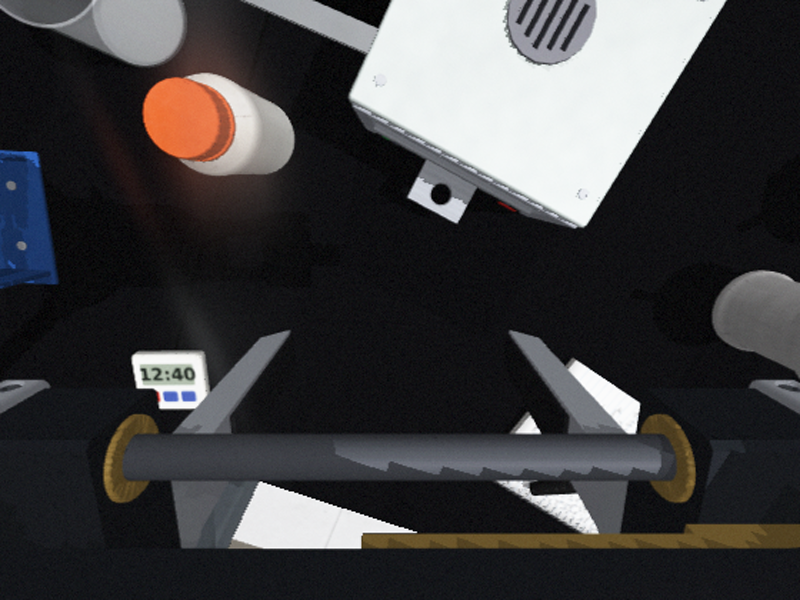

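The picture shows the tab hole at about (441,194) and the cabinet's front top corners at (350,98) and (585,226). The orange bottle is at (190,118).

```bash
python3 - <<'E'
from h import *
d=np.load("w1.npz");c={k:d[k] for k in("mtx","R","t")};im=d["im"]
g=cv2.cvtColor(im,cv2.COLOR_RGB2GRAY)
x0,y0=285,112
p=g[y0:y0+46,x0:x0+45]
for th in(70,90,110):
    n,l,st,ce=cv2.connectedComponentsWithStats((p<th).astype(np.uint8))
    for i in range(1,n):
        if 40<st[i,4]<200: print("hole",th,st[i],ray(c,ce[i]+(x0,y0),46)[0],ray(c,ce[i]+(x0,y0),42)[0])
# cabinet top: white mask edges
m=((g>205)*255).astype(np.uint8);m[:, :240]=0;m[170:]=0;
k,_=cv2.findContours(m,cv2.RETR_EXTERNAL,cv2.CHAIN_APPROX_NONE);k=max(k,key=cv2.contourArea)[:,0]
W=ray(c,k,125)
a=W[(k[:,0]>255)&(k[:,0]<400)&(k[:,1]>75)]
# front edge points: those close to line between corners
A=ray(c,(350*.7,100*.7),125)[0];B=ray(c,(582*.7,226*.7),125)[0];print("corners",A,B,np.linalg.norm(A-B))
u=(B-A)/np.linalg.norm(B-A);r=(W-A)-np.outer((W-A)@u,u);t=(W-A)@u
s=W[(np.linalg.norm(r,axis=1)<4)&(t>10)&(t<145)]
v=cv2.fitLine(s[:,:2].astype(np.float32),cv2.DIST_HUBER,0,.01,.01).ravel();print("front edge",v,len(s),"yaw",np.arctan2(-v[0]*np.sign(v[1]),v[1]*np.sign(v[1])))
st=monitor.get_state();R=st['orientation'];print(R.T@(np.array([450,107,160])-st['tool_pos']))
E
```

```text
hole 70 [  0   0  13  24 167] [ 666.71  -188.496   46.   ] [ 666.852 -188.577   42.   ]
hole 70 [ 17  16  14  15 161] [ 659.059 -214.479   46.   ] [ 659.112 -214.867   42.   ]
hole 90 [  0   0  13  25 176] [ 666.317 -188.67    46.   ] [ 666.455 -188.753   42.   ]
hole 90 [ 17  16  14  15 169] [ 659.133 -214.413   46.   ] [ 659.186 -214.8     42.   ]
hole 110 [  0   0  14  25 181] [ 666.476 -188.817   46.   ] [ 666.616 -188.902   42.   ]
hole 110 [ 15   0  30  17 191] [ 679.53  -216.813   46.   ] [ 679.824 -217.228   42.   ]
hole 110 [ 17  16  15  15 183] [ 659.496 -214.679   46.   ] [ 659.554 -215.07    42.   ]
corners [ 686.575 -139.748  125.   ] [ 671.376 -293.635  125.   ] 154.63607117860303
front edge [   0.106    0.994  682.564 -195.887] 141 yaw -0.10636469
[ -15.229 -343.097   45.584]
```

>>> play_rows --series '[{"dx":-5,"dy":-170,"dz":0,"spin":0.08},{"dx":-15,"dy":-343,"dz":45,"spin":0.08},{"dx":-15,"dy":-343,"dz":45,"spin":0.08},{"dx":-15,"dy":-343,"dz":45,"spin":0.08},{"dx":-15,"dy":-343,"dz":45,"spin":0.08},{"dx":-15,"dy":-343,"dz":45,"spin":0.08},{"dx":-15,"dy":-343,"dz":45,"spin":0.08},{"dx":-15,"dy":-343,"dz":45,"spin":0.08},{"dx":-15,"dy":-343,"dz":45,"spin":0.08},{"dx":-15,"dy":-343,"dz":45,"spin":0.08}]'

```text
time: 2.7
tool_pos: [451.7, 106.6, 161.0]
orientation: [[0.958, 0.288, 0.002], [0.288, -0.958, -0.001], [0.001, 0.001, -1.0]]
contact_force: [0.5, 0.4, -0.3]
grip_width: 1.002
finger_force: 0.0
```

```bash
python3 - <<'E'
from h import *
s=monitor.get_state();c=get_calibration("wrist");im=grab_frame("wrist");np.savez("w2.npz",im=im,**c)
print(s['time'],s['tool_pos'])
m=orange(im);n,l,st,ce=cv2.connectedComponentsWithStats(m)
for i in range(1,n):
    if st[i,4]>60: print(st[i],ce[i],ray(c,ce[i],65)[0])
i=1+np.argmax(st[1:,4]);k,_=cv2.findContours((l==i).astype(np.uint8),cv2.RETR_EXTERNAL,cv2.CHAIN_APPROX_NONE)
W=ray(c,k[0][:,0],65)[:,:2].astype(np.float32);r=cv2.minAreaRect(W);print(r)
cv2.imwrite("pics/w3.png",cv2.resize(im,(800,600),interpolation=cv2.INTER_CUBIC)[:,:,::-1])
E
```

```text
2.7 [451.668 106.62  160.969]
[271 108  19   5  73] [280.014 110.014] [534.48  130.198  65.   ]
[ 271  115   22   86 1600] [281.381 157.102] [495.643 117.153  65.   ]
[ 75 292  18  28  79] [ 83.62  303.025] [293.315 269.623  65.   ]
[475 330  11  21  78] [481.436 341.   ] [ 370.187 -145.736   65.   ]
[ 73 334  10  17  61] [ 77.508 342.918] [242.899 269.473  65.   ]
[496 367  40  16 210] [515.667 373.319] [ 343.029 -201.037   65.   ]
[465 373  28  10 108] [480.704 377.759] [ 326.423 -166.502   65.   ]
[272 374  20   9  62] [281.048 378.226] [261.795  46.543  65.   ]
[344 374  23   9  73] [356.192 377.26 ] [287.112 -33.238  65.   ]
((493.9840393066406, 116.63224792480469), (77.43719482421875, 17.466371536254883), 18.947601318359375)
```

View pics/w3.png

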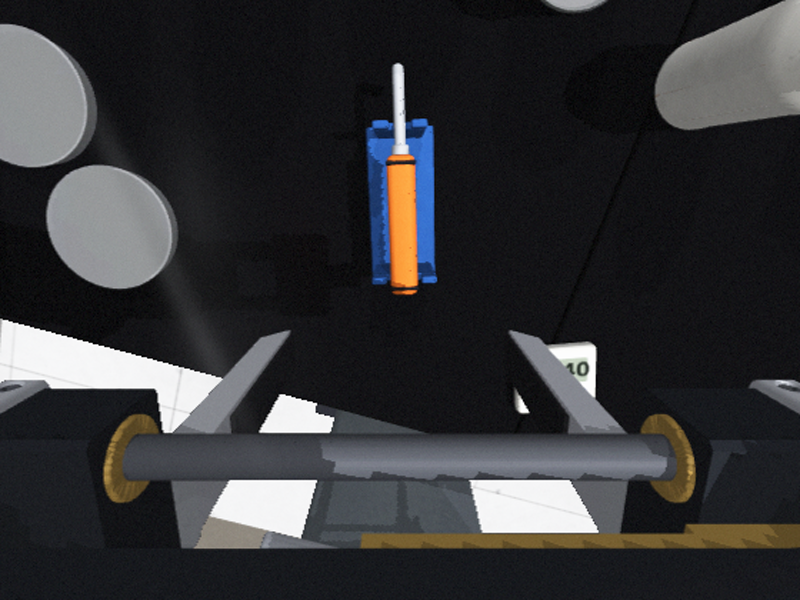

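The hook lies centred: the grip runs from about (401,154) to (404,295) and the rod tip is near (398,66). The petri dishes at left and the bottle at right are clear of the grasp.

```bash
python3 - <<'E'
from h import *
d=np.load("w2.npz");c={k:d[k] for k in("mtx","R","t")};im=d["im"]
a=ray(c,(401*.7,153.5*.7),64)[0];b=ray(c,(404*.7,295*.7),64)[0]
t=ray(c,(398*.7,67*.7),57)[0]
print(a,b,(a+b)/2,np.linalg.norm(a-b),np.arctan2(*(a-b)[1::-1]),np.arctan2(*(t-b)[1::-1]),t)
m=orange(im)[115:196,260:300]
mid=[np.flatnonzero(r).mean()+260 for r in m if r.any()]
W=ray(c,np.c_[mid,np.arange(len(mid))+115],65)[:,:2].astype(np.float32)
v=cv2.fitLine(W,cv2.DIST_HUBER,0,.01,.01).ravel();print(v,np.arctan2(v[1],v[0]))
st=monitor.get_state();R=st['orientation'];g=(a+b)/2;g[2]=36
print(R.T@(g-st['tool_pos']))
E
```

```text
[536.768 130.256  64.   ] [451.274 102.26   64.   ] [494.021 116.258  64.   ] 89.96089605910878 0.31645416873898224 0.3210862085788488 [584.139 146.45   57.   ]
[  0.947   0.321 499.591 118.506] 0.32669207
[ 43.102   2.607 124.946]
```

>>> play_rows --gripper 60 --series '[{"dx":43,"dy":2.6,"dz":30,"spin":-0.03},{"dx":43,"dy":2.6,"dz":60,"spin":-0.03},{"dx":43,"dy":2.6,"dz":85,"spin":-0.03},{"dx":43,"dy":2.6,"dz":105,"spin":-0.03},{"dx":43,"dy":2.6,"dz":118,"spin":-0.03},{"dx":43,"dy":2.6,"dz":125,"spin":-0.03},{"dx":43,"dy":2.6,"dz":125,"spin":-0.03}]'

```text
time: 3.45
tool_pos: [492.7, 116.7, 34.7]
orientation: [[0.949, 0.316, -0.002], [0.316, -0.949, -0.0], [-0.002, -0.0, -1.0]]
contact_force: [-0.5, 1.6, 0.1]
grip_width: 0.639
finger_force: 0.0
```

>>> play_rows --gripper 8 --squeeze 60 --series '[{"dx":0,"dy":0,"dz":0,"spin":0},{"dx":0,"dy":0,"dz":0,"spin":0},{"dx":0,"dy":0,"dz":0,"spin":0},{"dx":0,"dy":0,"dz":0,"spin":0},{"dx":0,"dy":0,"dz":0,"spin":0},{"dx":0,"dy":0,"dz":0,"spin":0},{"dx":0,"dy":0,"dz":0,"spin":0},{"dx":0,"dy":0,"dz":0,"spin":0}]'

```text
time: 4.25
tool_pos: [492.7, 117.9, 35.7]
orientation: [[0.948, 0.318, 0.0], [0.318, -0.948, -0.0], [0.0, 0.0, -1.0]]
contact_force: [-1.4, -0.1, 3.0]
grip_width: 0.184
finger_force: 60.0
```

>>> play_rows --series '[{"dx":0,"dy":0,"dz":-8,"spin":0},{"dx":0,"dy":0,"dz":-25,"spin":0},{"dx":0,"dy":0,"dz":-55,"spin":0},{"dx":0,"dy":0,"dz":-90,"spin":0},{"dx":0,"dy":0,"dz":-120,"spin":0},{"dx":0,"dy":0,"dz":-140,"spin":0},{"dx":0,"dy":0,"dz":-140,"spin":0}]'

```text
time: 4.95
tool_pos: [494.6, 118.3, 178.5]
orientation: [[0.948, 0.318, 0.007], [0.318, -0.948, 0.001], [0.006, 0.001, -1.0]]
contact_force: [0.9, 0.0, -2.0]
grip_width: 0.186
finger_force: 60.0
```

>>> play_rows --series '[{"dx":-2,"dy":20,"dz":0,"spin":0.03},{"dx":-6,"dy":55,"dz":0,"spin":0.08},{"dx":-9,"dy":95,"dz":0,"spin":0.13},{"dx":-13,"dy":135,"dz":0,"spin":0.18},{"dx":-17,"dy":175,"dz":0,"spin":0.23},{"dx":-21,"dy":215,"dz":0,"spin":0.28},{"dx":-25,"dy":255,"dz":0,"spin":0.33},{"dx":-28,"dy":290,"dz":0,"spin":0.38},{"dx":-31,"dy":315,"dz":20,"spin":0.42},{"dx":-32.4,"dy":329.3,"dz":45,"spin":0.427},{"dx":-32.4,"dy":329.3,"dz":70,"spin":0.427},{"dx":-32.4,"dy":329.3,"dz":87,"spin":0.427},{"dx":-32.4,"dy":329.3,"dz":87,"spin":0.427},{"dx":-32.4,"dy":329.3,"dz":87,"spin":0.427}]'

```text
time: 6.35
tool_pos: [566.0, -204.2, 87.5]
orientation: [[0.995, -0.103, -0.002], [-0.103, -0.995, 0.001], [-0.002, -0.001, -1.0]]
contact_force: [-0.4, -0.8, -1.1]
grip_width: 0.187
finger_force: 60.0
```

```bash
python3 - <<'E'
from h import *
s=monitor.get_state();c=get_calibration("wrist");im=grab_frame("wrist");np.savez("w3.npz",im=im,**c)
R=s['orientation'];print(s['time'],s['tool_pos'],s['contact_force'],np.arctan2(R[1,0],R[0,0]))
tip=s['tool_pos']+R@np.array([93,0,-19+32]);print("tip",tip,proj(c,tip),"hole",proj(c,(659.2,-214.5,46)))
cv2.imwrite("pics/w4.png",cv2.resize(im[0:210,140:420],(800,600),interpolation=cv2.INTER_CUBIC)[:,:,::-1])
E
```

```text
6.35 [ 566.037 -204.213   87.455] [-0.389 -0.752 -1.086] -0.10323171155715213
tip [ 658.516 -213.784   74.263] [[277.347  90.225]] hole [[278.534  93.981]]
```

View pics/w4.png

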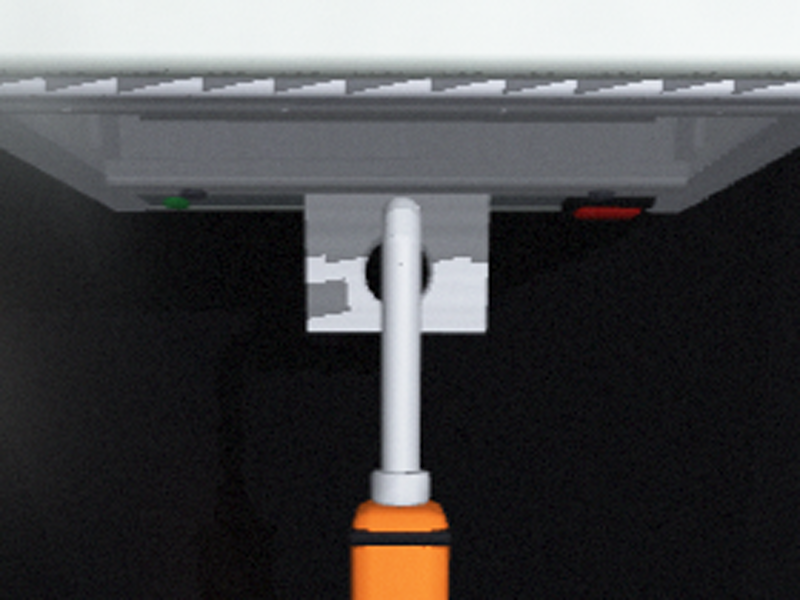

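The rod runs straight over the tab hole: the hole is at crop (398,272), the rod at u≈402 and its bend at (402,198). That fits the predicted tip to about 1 mm, so I'll lower it.

>>> play_rows --series '[{"dx":0,"dy":-0.5,"dz":5,"spin":0},{"dx":0,"dy":-0.5,"dz":14,"spin":0},{"dx":0,"dy":-0.5,"dz":22,"spin":0},{"dx":0,"dy":-0.5,"dz":27,"spin":0},{"dx":0,"dy":-0.5,"dz":31,"spin":0},{"dx":0,"dy":-0.5,"dz":35,"spin":0},{"dx":0,"dy":-0.5,"dz":35,"spin":0}]'

```text
time: 7.1
tool_pos: [566.4, -203.9, 52.8]
orientation: [[0.995, -0.103, -0.001], [-0.103, -0.995, 0.0], [-0.001, -0.0, -1.0]]
contact_force: [-0.7, 0.2, -2.3]
grip_width: 0.185
finger_force: 60.0
```

Tip is at about 40 mm, inside the hole with no contact force. Continue down.

>>> play_rows --series '[{"dx":0,"dy":0,"dz":4,"spin":0},{"dx":0,"dy":0,"dz":8,"spin":0},{"dx":0,"dy":0,"dz":12,"spin":0},{"dx":0,"dy":0,"dz":13,"spin":0},{"dx":0,"dy":0,"dz":13,"spin":0},{"dx":0,"dy":0,"dz":13,"spin":0}]'

```text
time: 7.7
tool_pos: [566.8, -204.1, 40.5]
orientation: [[0.995, -0.103, 0.0], [-0.103, -0.995, -0.0], [0.0, 0.0, -1.0]]
contact_force: [-0.2, -0.4, -0.9]
grip_width: 0.19
finger_force: 60.0
```

>>> play_rows --series '[{"dx":-2,"dy":0,"dz":0,"spin":0},{"dx":-4,"dy":0,"dz":0,"spin":0},{"dx":-6,"dy":0,"dz":0,"spin":0},{"dx":-8,"dy":0,"dz":0,"spin":0},{"dx":-10,"dy":0,"dz":0,"spin":0},{"dx":-12,"dy":0,"dz":0,"spin":0},{"dx":-14,"dy":0,"dz":0,"spin":0},{"dx":-16,"dy":0,"dz":0,"spin":0}]'

```text
time: 8.5
tool_pos: [550.9, -202.5, 40.6]
orientation: [[0.995, -0.103, 0.001], [-0.103, -0.995, -0.0], [0.001, 0.0, -1.0]]
contact_force: [1.7, 0.1, -1.0]
grip_width: 0.188
finger_force: 60.0
```

>>> play_rows --series '[{"dx":-2,"dy":0,"dz":0,"spin":0},{"dx":-4,"dy":0,"dz":0,"spin":0},{"dx":-6,"dy":0,"dz":0,"spin":0},{"dx":-8,"dy":0,"dz":0,"spin":0},{"dx":-10,"dy":0,"dz":0,"spin":0},{"dx":-12,"dy":0,"dz":0,"spin":0},{"dx":-14,"dy":0,"dz":0,"spin":0},{"dx":-16,"dy":0,"dz":0,"spin":0},{"dx":-18,"dy":0,"dz":0,"spin":0},{"dx":-20,"dy":0,"dz":0,"spin":0},{"dx":-22,"dy":0,"dz":0,"spin":0},{"dx":-22,"dy":0,"dz":0,"spin":0}]'

```text
time: 9.7
tool_pos: [528.4, -200.0, 40.5]
orientation: [[0.995, -0.103, -0.001], [-0.103, -0.995, 0.0], [-0.001, 0.0, -1.0]]
contact_force: [1.1, 0.5, -0.7]
grip_width: 0.187
finger_force: 60.0
```

>>> play_rows --series '[{"dx":-1,"dy":0,"dz":0,"spin":0},{"dx":-2,"dy":0,"dz":0,"spin":0},{"dx":-2,"dy":0,"dz":0,"spin":0}]'

```text
time: 10.0
tool_pos: [526.7, -199.9, 40.4]
orientation: [[0.995, -0.103, -0.0], [-0.103, -0.995, -0.0], [-0.0, 0.0, -1.0]]
contact_force: [1.4, -0.1, -1.4]
grip_width: 0.184
finger_force: 60.0
```

>>> play_rows --series '[{"dx":-1,"dy":0,"dz":0,"spin":0},{"dx":-2,"dy":0,"dz":0,"spin":0},{"dx":-2,"dy":0,"dz":0,"spin":0}]'

```text
time: 10.3
tool_pos: [524.7, -199.7, 40.4]
orientation: [[0.995, -0.103, -0.0], [-0.103, -0.995, 0.0], [-0.0, 0.0, -1.0]]
contact_force: [0.7, -0.2, -0.7]
grip_width: 0.189
finger_force: 60.0
```

>>> play_rows --series '[{"dx":-1,"dy":0,"dz":0,"spin":0},{"dx":-2,"dy":0,"dz":0,"spin":0},{"dx":-2,"dy":0,"dz":0,"spin":0}]'

```text
time: 10.6
tool_pos: [522.7, -199.5, 40.5]
orientation: [[0.995, -0.103, -0.0], [-0.103, -0.995, 0.0], [-0.0, 0.0, -1.0]]
contact_force: [0.8, -0.0, -1.9]
grip_width: 0.185
finger_force: 60.0
```

```bash
python3 - <<'E'
from h import *
s=monitor.get_state();R=s['orientation'];c=get_calibration("wrist");g=cv2.cvtColor(grab_frame("wrist"),cv2.COLOR_RGB2GRAY)
for off in(-14,14):
    xs=np.arange(70,130,.5);P=s['tool_pos']+np.stack([xs,0*xs+off,0*xs+s['tool_pos'][2]-46],1)@R.T
    p=proj(c,P).astype(np.float32)
    v=cv2.remap(g,p[:,0],p[:,1],cv2.INTER_LINEAR).ravel().astype(int);print("edge at tool x",xs[np.argmax(np.diff(v))],v[::4])
E
```

```text
edge at tool x 86.5 [ 28  29  24  16  17  17  19  20  53 253 253 252 253 253 253 253 252 253
 202 203 191 195 196 192 185 125 174 203 197 162]
edge at tool x 86.5 [ 28  27  26  27  27  28  29  28  57 253 253 253 254 254 254 254 253 209
 201 201 192 197 196 194 188 125 173 203 186 162]
```

The tab edge tracks with the hook, so the tray is following at about 37 mm. Carry on in small batches.

>>> play_rows --series '[{"dx":-1,"dy":0,"dz":0,"spin":0},{"dx":-2,"dy":0,"dz":0,"spin":0},{"dx":-2,"dy":0,"dz":0,"spin":0}]'

```text
time: 10.95
tool_pos: [520.7, -199.3, 40.5]
orientation: [[0.995, -0.103, -0.0], [-0.103, -0.995, -0.0], [-0.0, 0.0, -1.0]]
contact_force: [1.1, 0.3, -1.8]
grip_width: 0.188
finger_force: 60.0
```

>>> play_rows --series '[{"dx":-1,"dy":0,"dz":0,"spin":0},{"dx":-2,"dy":0,"dz":0,"spin":0},{"dx":-2,"dy":0,"dz":0,"spin":0}]'

```text
time: 11.25
tool_pos: [518.7, -199.1, 40.5]
orientation: [[0.995, -0.103, -0.0], [-0.103, -0.995, -0.0], [-0.0, 0.0, -1.0]]
contact_force: [1.6, 0.6, -0.9]
grip_width: 0.19
finger_force: 60.0
```

>>> play_rows --series '[{"dx":-1,"dy":0,"dz":0,"spin":0},{"dx":-2,"dy":0,"dz":0,"spin":0},{"dx":-2,"dy":0,"dz":0,"spin":0}]'

```text
time: 11.55
tool_pos: [516.7, -198.9, 40.5]
orientation: [[0.995, -0.103, -0.0], [-0.103, -0.995, -0.0], [-0.0, 0.0, -1.0]]
contact_force: [1.7, 0.8, -1.6]
grip_width: 0.184
finger_force: 60.0
```

>>> play_rows --series '[{"dx":-1,"dy":0,"dz":0,"spin":0},{"dx":-2,"dy":0,"dz":0,"spin":0},{"dx":-2,"dy":0,"dz":0,"spin":0}]'

```text
time: 11.85
tool_pos: [514.7, -198.7, 40.5]
orientation: [[0.995, -0.103, -0.0], [-0.103, -0.995, -0.0], [-0.0, 0.0, -1.0]]
contact_force: [1.9, 0.6, -1.8]
grip_width: 0.189
finger_force: 60.0
```

>>> play_rows --series '[{"dx":-1,"dy":0,"dz":0,"spin":0},{"dx":-2,"dy":0,"dz":0,"spin":0},{"dx":-2,"dy":0,"dz":0,"spin":0}]'

```text
time: 12.15
tool_pos: [512.7, -198.5, 40.5]
orientation: [[0.995, -0.103, -0.0], [-0.103, -0.995, -0.0], [-0.0, 0.0, -1.0]]
contact_force: [0.9, -0.5, -1.5]
grip_width: 0.187
finger_force: 60.0
```

>>> play_rows --series '[{"dx":-1,"dy":0,"dz":0,"spin":0},{"dx":-2,"dy":0,"dz":0,"spin":0},{"dx":-2,"dy":0,"dz":0,"spin":0}]'

```text
time: 12.45
tool_pos: [510.8, -198.3, 40.4]
orientation: [[0.995, -0.103, -0.0], [-0.103, -0.995, 0.0], [-0.0, 0.0, -1.0]]
contact_force: [0.3, -0.4, -1.1]
grip_width: 0.187
finger_force: 60.0
```

>>> play_rows --series '[{"dx":-1,"dy":0,"dz":0,"spin":0},{"dx":-1,"dy":0,"dz":0,"spin":0}]'

```text
time: 12.65
tool_pos: [509.8, -198.1, 40.5]
orientation: [[0.995, -0.103, -0.0], [-0.103, -0.995, -0.0], [-0.0, 0.0, -1.0]]
contact_force: [1.1, -0.3, -2.4]
grip_width: 0.181
finger_force: 60.0
```

>>> play_rows --series '[{"dx":-0.7,"dy":0,"dz":0,"spin":0},{"dx":-0.7,"dy":0,"dz":0,"spin":0}]'

```text
time: 12.85
tool_pos: [509.4, -198.2, 40.5]
orientation: [[0.995, -0.103, 0.0], [-0.103, -0.995, -0.0], [0.0, 0.0, -1.0]]
contact_force: [1.0, 0.6, -1.0]
grip_width: 0.185
finger_force: 60.0
```

Not on the buffer; continue.

>>> play_rows --series '[{"dx":-1,"dy":0,"dz":0,"spin":0},{"dx":-2,"dy":0,"dz":0,"spin":0},{"dx":-2,"dy":0,"dz":0,"spin":0}]'

```text
time: 13.15
tool_pos: [508.2, -198.1, 40.6]
orientation: [[0.995, -0.103, 0.002], [-0.103, -0.995, -0.0], [0.002, 0.0, -1.0]]
contact_force: [5.9, -0.2, -2.6]
grip_width: 0.189
finger_force: 60.0
```

>>> play_rows --series '[{"dx":-1,"dy":0,"dz":0,"spin":0},{"dx":-2,"dy":0,"dz":0,"spin":0},{"dx":-2,"dy":0,"dz":0,"spin":0}]'

```text
time: 13.45
tool_pos: [503.8, -197.4, 40.3]
orientation: [[0.995, -0.103, -0.003], [-0.103, -0.995, 0.001], [-0.003, -0.0, -1.0]]
contact_force: [-0.3, -0.5, -0.6]
grip_width: 0.183
finger_force: 60.0
```

>>> play_rows --series '[{"dx":-1,"dy":0,"dz":0,"spin":0},{"dx":-2,"dy":0,"dz":0,"spin":0},{"dx":-2,"dy":0,"dz":0,"spin":0}]'

```text
time: 13.75
tool_pos: [502.6, -197.3, 40.3]
orientation: [[0.995, -0.103, -0.001], [-0.103, -0.995, 0.0], [-0.001, -0.0, -1.0]]
contact_force: [1.5, -0.0, -1.4]
grip_width: 0.189
finger_force: 60.0
```

The catch yielded at 5.9 N and the force has dropped away. I'll take half-millimetre steps to the buffer.

>>> play_rows --series '[{"dx":-0.6,"dy":0,"dz":0,"spin":0},{"dx":-0.6,"dy":0,"dz":0,"spin":0}]'

```text
time: 13.95
tool_pos: [502.5, -197.3, 40.4]
orientation: [[0.995, -0.103, -0.0], [-0.103, -0.995, 0.0], [-0.0, -0.0, -1.0]]
contact_force: [1.8, 0.1, -1.8]
grip_width: 0.194
finger_force: 60.0
```

>>> play_rows --series '[{"dx":-0.6,"dy":0,"dz":0,"spin":0},{"dx":-0.6,"dy":0,"dz":0,"spin":0}]'

```text
time: 14.15
tool_pos: [502.1, -197.3, 40.4]
orientation: [[0.995, -0.103, -0.0], [-0.103, -0.995, 0.0], [-0.0, -0.0, -1.0]]
contact_force: [1.9, 0.5, -3.1]
grip_width: 0.184
finger_force: 60.0
```

>>> play_rows --series '[{"dx":-0.6,"dy":0,"dz":0,"spin":0},{"dx":-0.6,"dy":0,"dz":0,"spin":0}]'

```text
time: 14.35
tool_pos: [501.5, -197.3, 40.4]
orientation: [[0.995, -0.103, -0.0], [-0.103, -0.995, -0.0], [-0.0, 0.0, -1.0]]
contact_force: [2.2, -0.3, -2.9]
grip_width: 0.186
finger_force: 60.0
```

>>> play_rows --series '[{"dx":-0.5,"dy":0,"dz":0,"spin":0},{"dx":-0.5,"dy":0,"dz":0,"spin":0}]'

```text
time: 14.55
tool_pos: [501.3, -197.3, 40.5]
orientation: [[0.995, -0.103, 0.001], [-0.103, -0.995, -0.0], [0.001, 0.0, -1.0]]
contact_force: [1.8, 0.5, -3.2]
grip_width: 0.188
finger_force: 60.0
```

>>> play_rows --series '[{"dx":-0.5,"dy":0,"dz":0,"spin":0},{"dx":-0.5,"dy":0,"dz":0,"spin":0}]'

```text
time: 14.75
tool_pos: [501.0, -197.3, 40.5]
orientation: [[0.995, -0.103, 0.001], [-0.103, -0.995, -0.0], [0.001, 0.0, -1.0]]
contact_force: [3.0, -0.3, -3.9]
grip_width: 0.186
finger_force: 60.0
```

>>> play_rows --series '[{"dx":-0.5,"dy":0,"dz":0,"spin":0},{"dx":-0.5,"dy":0,"dz":0,"spin":0}]'

```text
time: 14.95
tool_pos: [500.6, -197.3, 40.6]
orientation: [[0.995, -0.103, 0.001], [-0.103, -0.995, -0.0], [0.001, 0.0, -1.0]]
contact_force: [4.7, 0.5, -5.3]
grip_width: 0.188
finger_force: 60.0
```

>>> play_rows --series '[{"dx":-0.4,"dy":0,"dz":0,"spin":0},{"dx":-0.4,"dy":0,"dz":0,"spin":0}]'

```text
time: 15.15
tool_pos: [500.4, -197.3, 40.6]
orientation: [[0.995, -0.103, 0.001], [-0.103, -0.995, -0.0], [0.002, 0.0, -1.0]]
contact_force: [4.6, 0.9, -3.1]
grip_width: 0.185
finger_force: 60.0
```

```bash
cat > edge.py <<'E'
from h import *
s=monitor.get_state();R=s['orientation'];c=get_calibration("wrist");im=grab_frame("wrist");g=cv2.cvtColor(im,cv2.COLOR_RGB2GRAY)
xs=np.arange(60,130,.25);e=[]
for off in(-14,14):
    P=s['tool_pos']+np.stack([xs,0*xs+off,0*xs+s['tool_pos'][2]-46],1)@R.T
    p=proj(c,P).astype(np.float32)
    v=cv2.remap(g,p[:,0],p[:,1],cv2.INTER_LINEAR).ravel().astype(int)
    x=xs[np.argmax(np.diff(v))];e.append(x);print("edge at tool x",x,P[np.argmax(np.diff(v))])
cv2.imwrite("pics/e.png",cv2.resize(im[0:210,140:420],(800,600),interpolation=cv2.INTER_CUBIC)[:,:,::-1])
print(s['time'],s['tool_pos'],s['contact_force'],s['torque'])
E
python3 edge.py
```

```text
edge at tool x 86.5 [ 587.849 -192.305   46.126]
edge at tool x 86.5 [ 584.962 -220.155   46.136]
15.15 [ 500.375 -197.313   40.598] [ 4.598  0.943 -3.071] [ 0.103 -0.727  0.088]
```

Buffer felt at about 5 N. Now I'll ease forward and see whether the tray stays.

>>> play_rows --series '[{"dx":1,"dy":0,"dz":0,"spin":0},{"dx":2,"dy":0,"dz":0,"spin":0},{"dx":3,"dy":0,"dz":0,"spin":0},{"dx":4,"dy":0,"dz":0,"spin":0},{"dx":5,"dy":0,"dz":0,"spin":0},{"dx":5,"dy":0,"dz":0,"spin":0}]'

```text
time: 15.8
tool_pos: [504.1, -197.6, 40.4]
orientation: [[0.995, -0.103, -0.001], [-0.103, -0.995, 0.0], [-0.001, -0.0, -1.0]]
contact_force: [-0.2, -0.8, -1.6]
grip_width: 0.186
finger_force: 60.0
```

```bash
python3 edge.py
```

```text
edge at tool x 85.5 [ 590.561 -192.438   45.899]
edge at tool x 85.5 [ 587.679 -220.29    45.899]
15.8 [ 504.068 -197.564   40.396] [-0.207 -0.835 -1.595] [ 0.062  0.097 -0.01 ]
```

View pics/e.png

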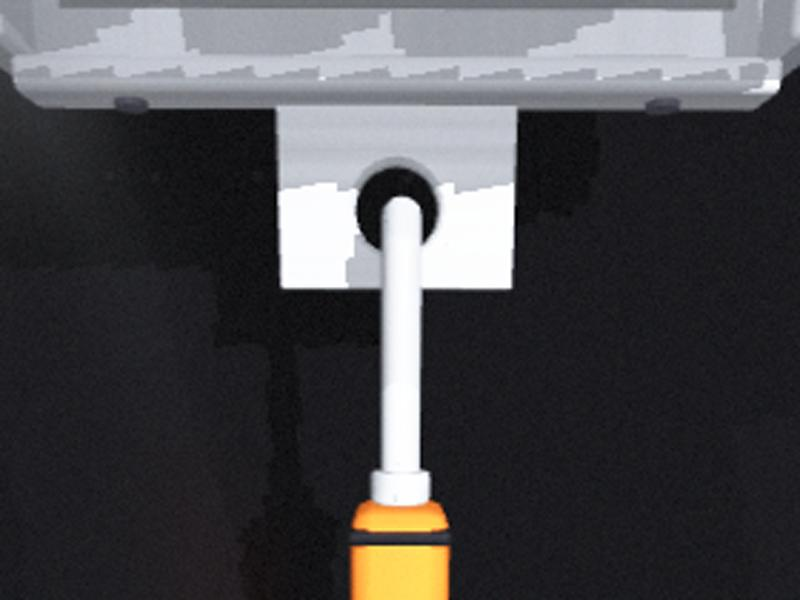

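The hook stands in the hole at crop (398,210), with its bend at (402,200). The tray came back about 2.7 mm, so I'll check that it's held by easing further.

>>> play_rows --series '[{"dx":1,"dy":0,"dz":0,"spin":0},{"dx":2,"dy":0,"dz":0,"spin":0},{"dx":3,"dy":0,"dz":0,"spin":0},{"dx":3,"dy":0,"dz":0,"spin":0},{"dx":3,"dy":0,"dz":0,"spin":0}]'

```text
time: 16.35
tool_pos: [507.6, -197.9, 40.5]
orientation: [[0.995, -0.103, -0.0], [-0.103, -0.995, -0.0], [-0.0, 0.0, -1.0]]
contact_force: [-0.0, -0.2, -1.8]
grip_width: 0.19
finger_force: 60.0
```

```bash
python3 edge.py
```

```text
edge at tool x 81.75 [ 590.389 -192.415   45.996]
edge at tool x 81.75 [ 587.508 -220.266   45.999]
16.35 [ 507.632 -197.929   40.461] [-0.012 -0.25  -1.837] [ 0.114 -0.003  0.015]
```

The tray stays put (edge unchanged at x≈590.4) while the hook moved 3.5 mm, so it's caught and the hook is centred. Lift out.

>>> play_rows --series '[{"dx":0.5,"dy":0,"dz":-3,"spin":0},{"dx":0.5,"dy":0,"dz":-7,"spin":0},{"dx":0.5,"dy":0,"dz":-12,"spin":0},{"dx":0.5,"dy":0,"dz":-18,"spin":0},{"dx":0.5,"dy":0,"dz":-25,"spin":0},{"dx":0.5,"dy":0,"dz":-35,"spin":0},{"dx":0.5,"dy":0,"dz":-50,"spin":0},{"dx":0.5,"dy":0,"dz":-80,"spin":0},{"dx":0.5,"dy":0,"dz":-115,"spin":0},{"dx":0.5,"dy":0,"dz":-137,"spin":0},{"dx":0.5,"dy":0,"dz":-137,"spin":0},{"dx":0.5,"dy":0,"dz":-137,"spin":0}]'

```text
time: 17.6
tool_pos: [507.9, -197.9, 177.6]
orientation: [[0.995, -0.103, 0.0], [-0.103, -0.995, -0.0], [0.001, 0.0, -1.0]]
contact_force: [-0.6, 0.1, -1.9]
grip_width: 0.183
finger_force: 60.0
```

```bash
python3 - <<'E'
from h import *
s=monitor.get_state();R=s['orientation'];y=np.arctan2(R[1,0],R[0,0])
print(s['time'],s['tool_pos'],y,R.T@(np.array([492.7,117.9,s['tool_pos'][2]])-s['tool_pos']),"spin",y-np.arctan2(.318,.948))
# bend end row in wrist image vs 69.3 before: hook pitch check
g=cv2.cvtColor(grab_frame("wrist"),cv2.COLOR_RGB2GRAY);print(g[50:100:2,280])
d=cv2.cvtColor(np.load("w3.npz")["im"],cv2.COLOR_RGB2GRAY);print(d[50:100:2,280])
im=grab_frame("side");
E
```

```text
17.6 [ 507.913 -197.856  177.609] -0.10315366574637852 [ -47.646 -312.511   -0.117] spin -0.426801751072417
[ 74  69  59  57  60  58 208 228 226 181 218 220 220 220 220 220 227 233
 230 230 230 229 231 229 227]
[104 105 106 103 102 103 112  96  74 123 191 192 222 221 223 222 229 233
 232 232 232 191 232 230 230]
```

>>> play_rows --series '[{"dx":-3,"dy":-15,"dz":0,"spin":-0.02},{"dx":-8,"dy":-50,"dz":0,"spin":-0.07},{"dx":-14,"dy":-90,"dz":0,"spin":-0.12},{"dx":-20,"dy":-130,"dz":0,"spin":-0.17},{"dx":-26,"dy":-170,"dz":0,"spin":-0.23},{"dx":-32,"dy":-210,"dz":0,"spin":-0.28},{"dx":-38,"dy":-250,"dz":0,"spin":-0.34},{"dx":-43,"dy":-285,"dz":0,"spin":-0.39},{"dx":-46,"dy":-305,"dz":0,"spin":-0.42},{"dx":-47.6,"dy":-312.5,"dz":0,"spin":-0.427},{"dx":-47.6,"dy":-312.5,"dz":25,"spin":-0.427},{"dx":-47.6,"dy":-312.5,"dz":60,"spin":-0.427},{"dx":-47.6,"dy":-312.5,"dz":90,"spin":-0.427},{"dx":-47.6,"dy":-312.5,"dz":110,"spin":-0.427},{"dx":-47.6,"dy":-312.5,"dz":110,"spin":-0.427},{"dx":-47.6,"dy":-312.5,"dz":110,"spin":-0.427}]'

```text
time: 19.3
tool_pos: [492.7, 117.4, 67.3]
orientation: [[0.948, 0.318, -0.001], [0.318, -0.948, -0.0], [-0.001, -0.0, -1.0]]
contact_force: [-0.3, 0.3, -0.4]
grip_width: 0.187
finger_force: 60.0
```

```bash
python3 - <<'E'
from h import *
s=monitor.get_state();R=s['orientation'];y=np.arctan2(R[1,0],R[0,0])
print(s['time'],s['tool_pos'],s['contact_force'],R.T@(np.array([492.7,117.9,36])-s['tool_pos']),"spin",y-np.arctan2(.318,.948))
im=grab_frame("side")
cv2.imwrite("pics/s2.png",cv2.resize(im[140:290,200:400],(800,600),interpolation=cv2.INTER_CUBIC)[:,:,::-1])
E
```

```text
19.3 [492.696 117.423  67.288] [-0.27   0.328 -0.354] [ 0.191 -0.45  31.288] spin -0.00034045300620322294
```

View pics/s2.png

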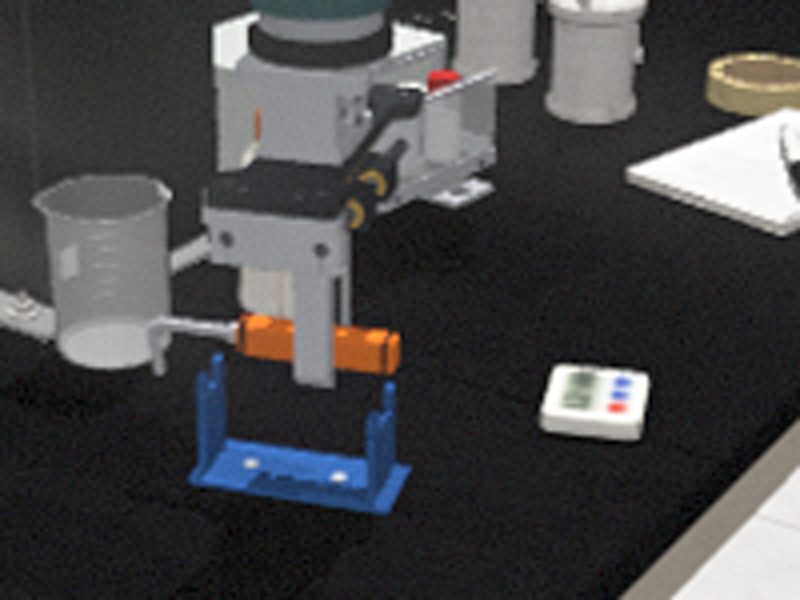

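The hook is level and in line above the rest (grip at about (320,343), uprights at (212,415) and (383,430)). The tray stands open with the red-capped vial upright at (443,110). Lower it and release.

>>> play_rows --series '[{"dx":0.2,"dy":-0.4,"dz":5,"spin":0},{"dx":0.2,"dy":-0.4,"dz":12,"spin":0},{"dx":0.2,"dy":-0.4,"dz":18,"spin":0},{"dx":0.2,"dy":-0.4,"dz":23,"spin":0},{"dx":0.2,"dy":-0.4,"dz":27,"spin":0},{"dx":0.2,"dy":-0.4,"dz":30,"spin":0},{"dx":0.2,"dy":-0.4,"dz":31,"spin":0},{"dx":0.2,"dy":-0.4,"dz":31,"spin":0},{"dx":0.2,"dy":-0.4,"dz":31,"spin":0}]'

```text
time: 20.25
tool_pos: [493.2, 118.2, 36.6]
orientation: [[0.948, 0.318, 0.0], [0.318, -0.948, -0.0], [0.0, 0.0, -1.0]]
contact_force: [-0.6, -1.2, -1.6]
grip_width: 0.187
finger_force: 60.0
```

>>> play_rows --series '[{"dx":0,"dy":0,"dz":0.7,"spin":0},{"dx":0,"dy":0,"dz":0.7,"spin":0}]'

```text
time: 20.45
tool_pos: [493.1, 118.2, 35.8]
orientation: [[0.948, 0.318, 0.0], [0.318, -0.948, -0.0], [0.0, 0.0, -1.0]]
contact_force: [0.1, -0.7, -1.1]
grip_width: 0.188
finger_force: 60.0
```

>>> play_rows --gripper 60 --series '[{"dx":0,"dy":0,"dz":0,"spin":0},{"dx":0,"dy":0,"dz":0,"spin":0},{"dx":0,"dy":0,"dz":0,"spin":0},{"dx":0,"dy":0,"dz":0,"spin":0},{"dx":0,"dy":0,"dz":0,"spin":0}]'

```text
time: 20.95
tool_pos: [493.1, 118.2, 35.8]
orientation: [[0.948, 0.318, 0.0], [0.318, -0.948, -0.0], [0.0, 0.0, -1.0]]
contact_force: [-0.1, 0.0, 1.1]
grip_width: 0.577
finger_force: 0.0
```

>>> play_rows --series '[{"dx":0,"dy":0,"dz":-10,"spin":0},{"dx":0,"dy":0,"dz":-30,"spin":0},{"dx":0,"dy":0,"dz":-60,"spin":0},{"dx":0,"dy":0,"dz":-95,"spin":0},{"dx":-20,"dy":0,"dz":-125,"spin":0},{"dx":-41,"dy":0,"dz":-125,"spin":0},{"dx":-41,"dy":0,"dz":-125,"spin":0},{"dx":-41,"dy":0,"dz":-125,"spin":0}]'

```text
time: 21.75
tool_pos: [454.4, 105.2, 161.1]
orientation: [[0.948, 0.318, 0.001], [0.318, -0.948, 0.0], [0.001, 0.0, -1.0]]
contact_force: [0.9, 0.4, 0.1]
grip_width: 0.638
finger_force: 0.0
```

```bash
python3 - <<'E'
from h import *
s=monitor.get_state();c=get_calibration("wrist");im=grab_frame("wrist");print(s['time'],s['tool_pos'],s['grip_width'])
n,l,st,ce=cv2.connectedComponentsWithStats(orange(im))
i=1+np.argmax(st[1:,4]);k,_=cv2.findContours((l==i).astype(np.uint8),cv2.RETR_EXTERNAL,cv2.CHAIN_APPROX_NONE)
print(ray(c,ce[i],65)[0],cv2.minAreaRect(ray(c,k[0][:,0],65)[:,:2].astype(np.float32)))
a=cv2.resize(im[20:230,180:380],(400,420))
b=cv2.resize(grab_frame("side")[140:290,230:373],(400,420))
cv2.imwrite("pics/f.png",np.hstack([a,b])[:,:,::-1])
E
```

```text
21.75 [454.432 105.235 161.144] 0.6376014519002928
[492.561 120.651  65.   ] ((493.9425964355469, 118.22928619384766), (77.23880767822266, 17.03135108947754), 18.57815170288086)
```

View pics/f.png

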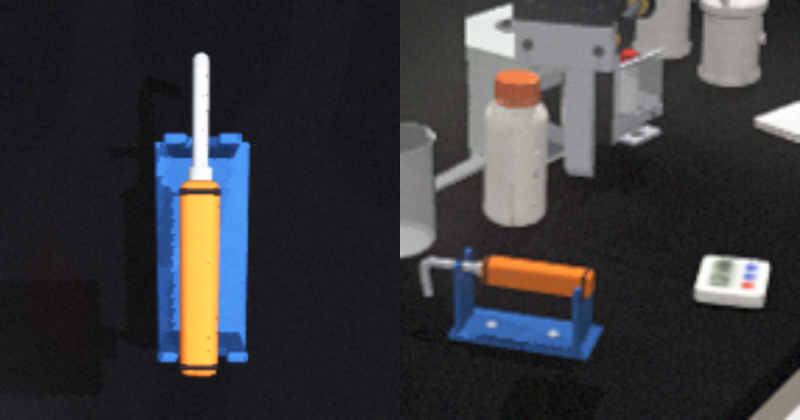

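The hook lies seated in both notches: grip from (200,180) to (200,375) in the left crop, within about 2 mm of where it lay. The tray is still open with its tab at (640,130) in the right crop, and the gripper is clear, so I'm handing in.

```bash
python3 -c "
from plant import ticket
print(ticket.close_job())"
```

```text
the job is handed in; nothing more can be done
None
```

I drew the tray out about 59 mm until it reached the buffer. When I eased and unhooked, the catch held it open. The hook is back in its rest within about 2 mm of where it lay, and I handed the job in at about 22 s; no verdict was shown. I only saw the red-capped vial standing afterwards and didn't check the other two.

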